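Unload the damper check jig

ROBOT

A 6-joint arm with a two-finger parallel gripper is mounted at the origin on the work surface. World frame = base frame: x ahead of the robot, y to its left, z up, the work surface at z = 0. Lengths are in mm, angles in degrees, forces in N, time in s.
With the tool pointing down it reaches from about 300 to 850 mm from the base axis. Payload 4.2 kg.
Tool frame: the origin (TCP) lies midway between the tips of the shut fingers; the grasp point (between the pads) lies pinch_z behind it (pinch_z is the distance from the TCP to the grasp point, in mm); z points along the fingers, y is the line along which they close (so a half turn about z gives the same grasp; the last joint's range is limited). The gripper opens to 91 mm and grips with 3 to 60 N. Pads are 32 mm wide; open, the fingers measure 118 mm over their backs; the gripper's body (76 mm by 178 mm) begins 60 mm behind the grasp point.
Start: joints at [70.073, 18.312, 89.639, -0, 72.044, -1.146], TCP at [185.13, 544.399, 213.976] pointing down, gripper open.
Joint ranges: [-177.97, 177.97], [-48.28, 115.42], [12.27, 149.76], [-77.06, 257.06], [2.81, 150.46], [-146.56, 146.56]. Speed limits (degrees/s): [147.25, 147.25, 180, 180, 180, 180].

INTERFACE

Orientations are given as [roll, pitch, yaw] about the fixed x, y, z axes, in that order (R = Rz(yaw) Ry(pitch) Rx(roll)).
In Python, from workcell import state, grab_frame, job_done, masks_of, landmark_of, pinch_z gives the robot as it stands. The module is installed in compiled form; this text tells all that it offers.
- The arm moves only by the tool move_arm, never from a script. Its argument "plan" is a list of rows, each an object of numbers: "x", "y", "z": the shift along the tool's x, y, z in mm; "rx", "ry", "rz": the turn, a rotation vector about the tool's x, y, z in rad. A call has 1 to 10 rows; each row shifts and turns the commanded pose from where the row before left it, along the tool's axes as they then stand; what a row does not reach is not made up. A row lasts 1/10 s, in which the tool goes at most 50 mm and 8.59 degrees, less where a joint would pass 70% of its speed; a pose out of reach is approached as far as the arm can. A call is refused whole if a number of a shift passes 50 or a number of a turn 0.15, either way. A call with a gripper value outside its range is refused whole. "grip" is the opening, from 0 (shut) to 1 (fully open), set as the call begins (left out, the last holds). The fingers move at their own pace and stop on an object; "squeeze" is the grip in N (left out, the last holds). Time passes only in rows, so rows that do not move let the fingers close. It gives the time, the measured TCP pose, the force, the opening and the grip force at its end, in the units of the state.
- state(): the state, without advancing time (a new reading comes with each control period).
- grab_frame(name): name is "side" or "top" or "wrist"; returns a dict with "img" (384x512x3 uint8, red, green, blue), "z_map" (384x512 float32, mm along the optical axis (not along the pixel's ray), 0 where there is no reading), "fx", "fy", "cx", "cy" (pixels), "rvec" (rotation vector, rad) and "tvec" (3), from world to camera coordinates, as OpenCV has them. Camera axes: x right, y down, z forward; pixel columns grow to the right and rows downward; lengths in mm; the calibration is good to about 2 mm. The wrist camera is an equidistant fisheye: a pixel r from the principal point sees the ray r / f radians off the axis. A picture is of the moment at which its call begins.
- job_done(): hands the job in; it is judged then, once.
Trained networks look in the newest picture that a camera, given by its name, has taken for a name from the list of things; names that differ only in an ending like _2 or _b are one class to them, and where a whole thing is asked for, a point or a joint stands for the part that bears it (a point fixed in the world has none). Each returns a list of dicts, best first, with "p" (0 to 1); they miss things now and then, are a little off and sometimes report something else, mostly with a low value. They report only what shows in the picture. A call takes as long as a camera call. They do not tell look-alikes from the thing itself.
- masks_of(camera, label): "pixels" (384x512 bool, what is visible of it) and "box" ([centre column, centre row, width, height] in pixels, round what is visible of it).
- landmark_of(camera, label): "point" ([column, row] in pixels: a listed point, or the origin of a listed thing).
The state is a dict: "time_s": time; "qpos": joint angles; "qvel": joint speeds; "effort": joint torques, N m; "ee_pos": TCP position; "ee_rot": TCP orientation; "force": force on the tool from outside, world axes, zero at the start; "torque": the same for the moment, N m; "gripper_width": finger opening in mm; "gripper_force": force on a finger pad.
Only numpy, scipy, OpenCV 4.12 (cv2) and the standard library are available. Lean on these libraries where they do the work, as an engineer would, in place of code of your own. Each camera call takes 0.05 s, during which the arm holds its last target. There are 200 camera calls.

TASK

The washing-machine damper pinned in the check jig has been measured: lift the yellow-headed clevis pin straight out and, with the damper still in place, hang it by its collar fully home in the notch of the pin rest at the side of the clevis. Then draw the damper back out of the fork, lift it out and lay it flat in the tray that has the colour of its tag (green is good, red is scrap). Do not drop anything, leave the second damper on its waiting rest, and leave everything else where it is.

Things in the scene. Friction and masses are not known exactly. Their poses are not given: they have to be found in the camera images.
- jig: Damper check jig, fixed: blue base 410 x 190 x 12 mm. Origin on the clevis bore's axis at table level; z up; x along the pinned damper towards the closed back of the clevis (base x -345 to +65, handwheel to -380); y to the side of the pin rest (base y -125 to +65). Grey force gauge at x -275 to -325, 118 tall. The waiting damper lies parallel at y -100 in two slotted uprights like the hook plate.
- bore_top (a point): On the bore axis, top face of the clevis, 77 mm above the table; the pin's collar sits here at the start. Axes as jig. Clevis: steel C-fork open to jig -x, 36 wide; upper lug z 69 to 77, lower lug z 36 to 46, both x -14 to 20; web x 20 to 38; bores 12 mm. The damper's eye stands on the lower lug, 3 mm under the upper one.
- jig_seat (a point): Place of the pinned damper's origin: jig x -83, y 0, 56 mm above the table; axes as jig. Only after the pin is out can the damper leave: first level along jig -x, 27 mm at least (36 is right; at 44 its cap hits the hook plate), then straight up.
- hook (a point): Centre of the hook plate, at rod-axis height (z 56), jig x -186: upright 6 mm plate, 50 wide, 64 tall; the rod lies in its open-topped slot, 22 wide, bottom at z 48, with the rod-end eye just behind. The crosshead under it is 36 tall.
- notch (a point): Where the pin's origin comes when parked: top face, 77 mm above the table, of the pin rest, a steel tongue 8 mm thick, jig x 7 to 47, that sticks out from the clevis to y 68. Its notch, 14 mm wide, centred on jig x 27, is open to jig +y and ends at y 40: the pin enters sideways along jig -y and is home at (27, 45). Free height under it 57 mm. Axes as jig.
- wait_seat (a point): Place of the waiting damper's origin: jig x -83, y -100, 56 mm above the table.
- pin: Clevis pin, 60 g, loose, upright in the bore at the start, held by its weight only: steel shank 10 mm diameter, 46 long, bevelled end; collar 24 diameter, 3 thick; above it a yellow round head 20 diameter, 30 tall, black bands. Origin at the centre of the collar's underside, z towards the head. It must rise 46 mm to leave the clevis.
- damper_green: Damper with a green tag, in the jig or waiting. 0.25 kg, rigid. Origin on its axis, mid-tube; x towards the tube-end eye (26 diameter, 20 tall, 12 mm hole along z, centre x 83). White tube 32 diameter, x -45 to 45; tag round it, x -41 to -21; square caps 36 x 36, x 45 to 55 and -45 to -55; rod 16 diameter to the eye at x -121 (24 diameter). Overall x -133 to 96. Lying flat its axis is 18 mm up.
- damper_red: The same damper with a red tag, in the jig or waiting.
- pin_tip (a point): Lower end of the pin's shank, 46 mm below the collar's underside.
- tray_green: Green plastic parts tray for good dampers, fixed: 298 x 118 x 36 mm outside, walls and floor 4 mm, inside 290 x 110. Origin at the centre of the underside, x along its length. The damper lies in it lengthwise, either end first.
- tray_red: Red plastic tray for scrap dampers, otherwise the same. The two trays may have changed places.
- screwdriver: Bystander: loose screwdriver with blue handle, about 0.2 m long, lying on the table.
- wrench: Bystander: loose steel wrench, about 0.17 m long, lying on the table.
- grease_tin: Bystander: yellow tin, 68 mm diameter, 50 tall.
- bushing: Bystander: black rubber bushing, 30 mm diameter, 22 tall.
- pump_filter: Bystander: grey pump filter insert, 60 mm diameter, 50 tall.
- screw_bowl: Bystander: steel bowl, 90 mm diameter, 35 tall.
Mind the look-alikes: they are no part of the job. There is more than one size of the pin; the job needs the smallest.

How it is judged (in metres and radians):
On the way, in this order (a step that is already met when the one before it is completed fails the run):
1. the pin's lower end is clear above the clevis while the damper still lies in the jig (height (world z) of pin_tip above 0.079 m and distance between any of damper_green, damper_red and jig_seat below 0.01 m), for 0.1 s.
2. the pin hangs by its collar fully home in the notch, upright and let go, while the damper still lies in the jig (x of pin in the frame of notch between -0.004 and 0.004 m and y of pin in the frame of notch between -0.007 and 0.007 m and z of pin in the frame of notch between -0.003 and 0.003 m and angle between pin's own z axis and vertical below 0.12 rad and contact force between the fingers and pin below 0.1 N and distance between any of damper_green, damper_red and jig_seat below 0.01 m), for 0.3 s.
At the end, for the whole second after the job is handed in: The pin hangs upright by its collar, home in the notch (4 mm across, 7 mm along, 3 mm high, 7 degrees); the damper from the jig lies flat (3.5 degrees, axis 22 +- 7 mm up) in the tray of its tag's colour, at rest, released; the other is within 10 mm of its place on the rest (x of pin in the frame of notch between -0.004 and 0.004 m and y of pin in the frame of notch between -0.007 and 0.007 m and z of pin in the frame of notch between -0.003 and 0.003 m and angle between pin's own z axis and vertical below 0.12 rad and contact force between the fingers and pin below 0.1 N and ((x of damper_green in the frame of tray_green between -0.06 and 0.06 m and y of damper_green in the frame of tray_green between -0.042 and 0.042 m and z of damper_green in the frame of tray_green between 0.015 and 0.029 m and angle between damper_green's own x axis and vertical between 1.5108 and 1.6308 rad and linear speed of damper_green below 0.02 m/s and contact force between the fingers and damper_green below 0.1 N and distance between damper_red and wait_seat below 0.01 m) or (x of damper_red in the frame of tray_red between -0.06 and 0.06 m and y of damper_red in the frame of tray_red between -0.042 and 0.042 m and z of damper_red in the frame of tray_red between 0.015 and 0.029 m and angle between damper_red's own x axis and vertical between 1.5108 and 1.6308 rad and linear speed of damper_red below 0.02 m/s and contact force between the fingers and damper_red below 0.1 N and distance between damper_green and wait_seat below 0.01 m))); the robot touches nothing.
It fails at once if a damper falls freely (faster than 0.8 m/s, about 3 cm, out of the fingers) ((linear speed of damper_green above 0.8 m/s and contact force between the fingers and damper_green below 0.05 N) or (linear speed of damper_red above 0.8 m/s and contact force between the fingers and damper_red below 0.05 N)).
It fails at once if the pin falls freely (faster than 0.8 m/s, about 3 cm, out of the fingers) (linear speed of pin above 0.8 m/s and contact force between the fingers and pin below 0.05 N).
It fails at once if the waiting damper is disturbed as well (both dampers moved more than 15 mm) (distance of each of damper_green, damper_red from where it was at the start of the episode above 0.015 m).
It fails at once if a bystander is moved more than 20 mm (distance of any of screwdriver, wrench, grease_tin, bushing, pump_filter, screw_bowl from where it was at the start of the episode above 0.02 m).
It also fails if it takes over 61 s, if anything falls off the work surface, if the arm or the gripper's body presses on something with over 40 N, if the wrist force passes 120 N, or if a joint passes its speed limit or range.

## Working session

There is one attempt and no reset: what is moved stays moved. The work goes in short steps, Python scripts to look and compute and a tool call to move; the robot and the scene stay as the last step left them, time stands still between calls to the robot, and variables do not carry over. Pictures are saved under pics/ and viewed, at most 13 in all, crops included, and the job is handed in when it is done.

Besides the shell and the picture viewer there is one more tool, called after "Emit:" as name(argument=value, ...) on one line, values as JSON. move_arm: Moves the arm, as the interface text tells. Its arguments: {"type":"object","properties":{"plan":{"type":"array","items":{"type":"object","properties":{"x":{"type":"number"},"y":{"type":"number"},"z":{"type":"number"},"rx":{"type":"number"},"ry":{"type":"number"},"rz":{"type":"number"}}}},"grip":{"type":"number"},"squeeze":{"type":"number"}},"required":["plan"]}

```bash
mkdir -p pics; cat > h.py <<'E'
import numpy as np, cv2
from workcell import *
from scipy.spatial.transform import Rotation as R
def save(f,n): cv2.imwrite(n,f['img'][:,:,::-1])
def world(f,u,v,z=None,zw=None):
    """pixel->world by depth z (mm along axis) or by plane world z = zw"""
    Rm=cv2.Rodrigues(np.array(f['rvec'],float))[0]; t=np.array(f['tvec'],float).ravel()
    d=np.array([(u-f['cx'])/f['fx'],(v-f['cy'])/f['fy'],1.])
    if f.get('fish'):
        a=d[:2].copy(); r=np.hypot(*a); d=np.array([*(a/max(r,1e-9)*np.sin(r)),np.cos(r)]); d=d/d[2]
    c=-Rm.T@t; w=Rm.T@d
    if zw is not None: return c+w*(zw-c[2])/w[2]
    return c+w*z
def dep(f,u,v,k=2):
    p=f['z_map'][int(v)-k:int(v)+k+1,int(u)-k:int(u)+k+1]; p=p[p>0]
    return np.median(p) if p.size else 0
E
python3 - <<'E'
from h import *
print(state(),pinch_z)
ims=[]
for c in ['top','side']:
    f=grab_frame(c); save(f,f'pics/{c}0.png'); print(c,f['fx'],f['fy'],f['rvec'],f['tvec'])
    for l in ['jig','pin','damper_green','damper_red','tray_green','tray_red','screwdriver','wrench']:
        for m in masks_of(c,l)[:4]:
            if m['p']>.2: print(l,round(m['p'],2),np.round(m['box']))
    for l in ['bore_top','jig_seat','hook','notch','wait_seat','pin','damper_green','damper_red','pin_tip','tray_green','tray_red','jig']:
        for m in landmark_of(c,l)[:3]:
            if m['p']>.2:
                u,v=m['point']; z=dep(f,u,v); print(' L',l,round(m['p'],2),np.round(m['point'],1),np.round(world(f,u,v,z)) if z else 0)
E
```

```text
{'time_s': 0.0, 'qpos': array([ 7.00727466e+01,  1.83519887e+01,  8.97089579e+01, -6.80431904e-04,
        7.20434718e+01, -1.14707861e+00]), 'qvel': array([ 0.04896282,  0.06314503, -0.02044951, -0.06244531,  0.0326235 ,
       -0.04688862]), 'effort': array([ 3.14795143e-03, -4.12459517e+01, -2.31975174e+01,  7.30903423e-02,
        4.58248041e-02, -1.36740055e-04]), 'ee_pos': array([184.94914482, 543.88840635, 213.09951308]), 'ee_rot': array([-1.79895590e+02, -1.44357149e-03,  1.61220034e+02]), 'force': array([-0.05538177, -0.36107469, -0.34062078]), 'torque': array([-0.03933153, -0.03836511, -0.04042119]), 'gripper_force': 0.0, 'gripper_width': 91.38082718062047} 18.8
top 369.7628665013416 369.7628665013416 [ 2.16779492 -2.14078662  0.15485022] [ 11.53591629 578.84639489 979.04334631]
jig 0.72 [155. 191.  75.  21.]
jig 0.7 [142. 205. 174.  85.]
pin 0.5 [245. 180.  14.   9.]
pin 0.46 [196. 186.   9.  10.]
pin 0.42 [248. 152.   7.  18.]
damper_green 0.58 [141. 203. 175.  88.]
damper_green 0.57 [156. 190.  77.  22.]
damper_red 0.71 [161. 229.  84.  16.]
damper_red 0.6 [320. 132.  56
[... 2197 characters left out ...]
 [660.  33.  93.]
 L damper_green 0.74 [230.8 137.9] [559. 264.  70.]
 L damper_green 0.36 [154.8 176.3] [338. 224.  25.]
 L damper_red 0.65 [194.2 150. ] [454. 243.  72.]
 L damper_red 0.58 [156.7 174.6] [344. 230.  24.]
 L pin_tip 0.73 [267.1 211.8] [595.  40.  -1.]
 L pin_tip 0.67 [296.2 201.6] [672.  40.  13.]
 L pin_tip 0.67 [232.6 139.3] [562. 256.  71.]
 L tray_green 0.82 [240.4 293.1] [ 473. -165.    4.]
 L tray_green 0.64 [299.4 151.6] [748. 225.   4.]
 L tray_red 0.95 [288.  367.4] [ 520. -343.    4.]
 L tray_red 0.73 [242.1 294.8] [ 475. -170.    4.]
 L tray_red 0.6 [238.5 154. ] [560. 178.  86.]
 L jig 0.97 [239.4 172.5] [552. 143.  54.]
 L jig 0.72 [240.3 154.2] [564. 175.  86.]
```

View pics/top0.png

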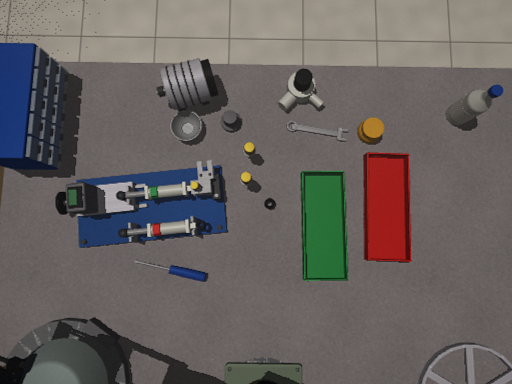

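View pics/side0.png

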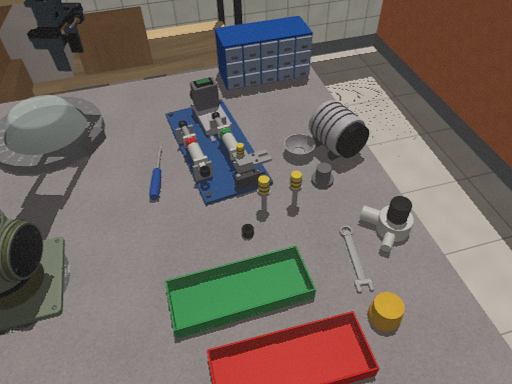

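Top picture: the green-tagged damper is pinned in the jig at (165,190) and the red one waits at (160,229). The green tray is at (325,226) and the red tray at (387,208).

Candidates for the pin are the head in the clevis (196,186), the standing pin (246,178) and the standing pin (249,149). I choose the one in the clevis: the two standing ones are larger and not in the bore. Next I measure the jig and check a close crop.

```bash
cat >> h.py <<'E'
def cloud(f):
    Rm=cv2.Rodrigues(np.array(f['rvec'],float))[0]; t=np.array(f['tvec'],float).ravel()
    v,u=np.mgrid[0:384,0:512]; z=f['z_map']
    P=np.stack([(u-f['cx'])/f['fx']*z,(v-f['cy'])/f['fy']*z,z],-1)
    return (P-t)@Rm
def box(P,m):
    q=P[m][:,:2].astype(np.float32); r=cv2.minAreaRect(q); return np.round(r[0],1),np.round(r[1],1),round(r[2],2)
E
python3 - <<'E'
from h import *
tiles=[]
for c,(u0,v0) in dict(top=(60,130),side=(160,90)).items():
    f=grab_frame(c); P=cloud(f); I=f['img'].astype(int); r,g,b=I[...,0],I[...,1],I[...,2]
    ok=f['z_map']>0; x,y,z=P[...,0],P[...,1],P[...,2]
    def big(m):
        n,l,s,_=cv2.connectedComponentsWithStats(m.astype(np.uint8)); return l==1+np.argmax(s[1:,4])
    base=big(ok&(b>r*1.6)&(b>60)&(abs(z-12)<10)&(x>350)&(x<720)&(y>60)&(y<500))
    print(c,'base z',np.median(z[base]),box(P,base))
    hd=ok&(r>150)&(b<90)&(g>110)&(z>90)&(abs(x-565)<35)&(abs(y-175)<40)
    print('head',hd.sum(),P[hd].mean(0).round(1),P[hd].max(0).round(1),P[hd].min(0).round(1))
    for nm,x0 in (('green',562),('red',455)):
        t=ok&(abs(x-x0)<25)&(z>58)&(z<78)&(y>205)&(y<310)
        q=P[t]; 
        if len(q): print(nm,len(q),q.mean(0).round(1),np.percentile(q[:,2],95).round(1),box(P,t))
    for nm,m in (('tg',(g>r*1.5)&(g>b*1.3)&(y<-80)&(y>-300)),('tr',(r>g*1.8)&(r>b*1.8)&(y<-200)&(y>-450))):
        m=big(ok&m&(z<60)); print(nm,box(P,m&(z>30)),np.median(z[m]),box(P,m&(z<10)))
    tiles.append(cv2.resize(f['img'][v0:v0+110,u0:u0+170],None,fx=4,fy=2.7 if 0 else 2.7)[:, :680])
cv2.imwrite('pics/crop.png',np.vstack(tiles)[:,:,::-1])
E
```

```text
top base z 11.841657506304408 (array([484. , 308.2]), array([111.4, 396.7]), 6.77)
head 41 [567.7 183.3 110.2] [576.9 190.6 114.3] [559.7 175.   99.1]
green 469 [557.2 258.1  69.4] 75.5 (array([558.9, 258.2]), array([ 35.1, 106.1]), 5.79)
red 485 [457.8 258.2  69.8] 75.3 (array([458.1, 256.3]), array([ 34.3, 104.2]), 5.52)
tg (array([ 473.7, -163. ]), array([296.9, 118.5]), 0.94) 4.811193314207472 (array([ 474.5, -171.7]), array([289.6, 119.6]), 1.0)
tr (array([ 527.5, -340.2]), array([120. , 297.8]), 88.82) 5.332063930263811 (array([ 532. , -349.1]), array([135.1, 308.1]), 88.47)
side base z 12.740146995230635 (array([497.3, 309. ]), array([145.6, 399. ]), 6.83)
head 27 [565.4 182.6 111. ] [574.  192.8 113. ] [558.1 174.2 108.5]
green 264 [551.  259.4  70.3] 75.7 (array([553.8, 259.4]), array([ 30.5, 101.8]), 4.54)
red 313 [453.  260.4  70.4] 75.7 (array([454.4, 256.5]), array([ 35.6, 105.1]), 6.38)
tg (array([ 471.7, -164. ]), array([297.3, 120.1]), 1.04) 6.127536797139026 (array([ 478.4, -154.7]), array([306.6, 137.7]), 1.09)
tr (array([ 525.6, -340.4]), array([118.8, 298. ]), 88.75) 5.8769949556848236 (array([ 535.7, -341.6]), array([309.3, 131.3]), 2.0)
```

View pics/crop.png

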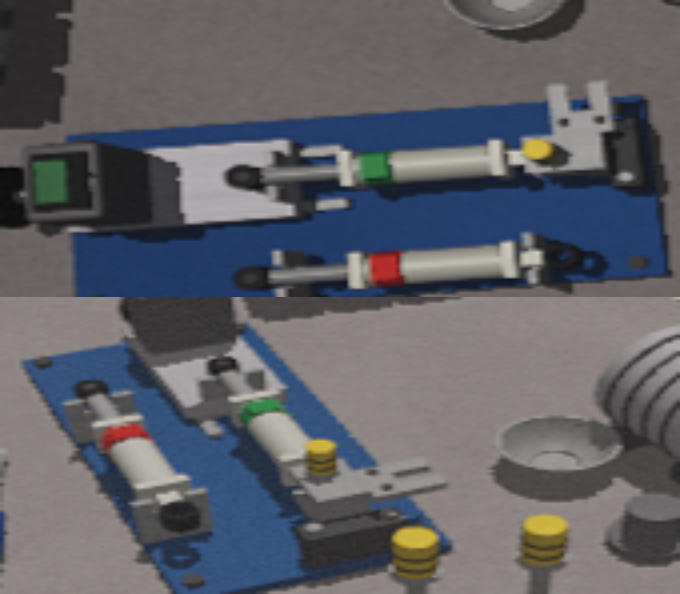

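The crop shows the pin I chose: yellow head with its collar on the clevis at (538,150) top and (320,458) side. The standing pins at (415,552) and (545,540) are bigger. The tag is green at (375,167). I now turn, then go above the pin.

```bash
cat >> h.py <<'E'
def go(x,y,z,yaw=None):
    """remaining shift in tool axes and turn, from measured pose"""
    s=state(); T=R.from_euler('xyz',s['ee_rot'],degrees=True)
    d=T.inv().apply(np.array([x,y,z])-s['ee_pos'])
    print('pos',np.round(s['ee_pos'],1),'rot',np.round(s['ee_rot'],2),'shift tool',np.round(d,1))
    if yaw is not None:
        w=(T.inv()*R.from_euler('xyz',[180,0,yaw],degrees=True)).as_rotvec(); print('turn',np.round(w,4))
        print('shift after turn',np.round(R.from_euler('xyz',[180,0,yaw],degrees=True).inv().apply(np.array([x,y,z])-s['ee_pos']),1))
E
python3 -c "
from h import *
go(566.5,183,200,96.8)"
```

```text
pos [185.2 544.4 214. ] rot [179.99  -0.   161.22] shift tool [-477.4 -219.3   14. ]
turn [ 1.0000e-04 -1.0000e-04  1.1243e+00]
shift after turn [-404.   335.9   14. ]
```

Emit:
move_arm(plan=[{"rz":0.1405},{"rz":0.1405},{"rz":0.1405},{"rz":0.1405},{"rz":0.1405},{"rz":0.1405},{"rz":0.1405},{"rz":0.1405}])

```text
schema error: expected keys x, y, z, rx, ry, rz
```

Emit:
move_arm(plan=[{"x":-20,"y":17},{"x":-34,"y":28},{"x":-34,"y":28},{"x":-34,"y":28},{"x":-34,"y":28},{"x":-34,"y":28},{"x":-34,"y":28},{"x":-34,"y":28},{"x":-34,"y":28},{"x":-34,"y":28}])

```text
schema error: expected keys x, y, z, rx, ry, rz
```

Emit:
move_arm(plan=[{"x":-34,"y":28,"z":7},{"x":-24,"y":20,"z":7},{"x":-15,"y":14},{"x":-5,"y":5},{},{}])

```text
schema error: expected keys x, y, z, rx, ry, rz
```

```bash
python3 - <<'E'
from h import *
go(566.5,183,200,96.8)
f=grab_frame('wrist'); save(f,'pics/w1.png'); print(f['fx'],f['cx'],f['cy'],f['tvec'],f['rvec'])
f['fish']=1
for l,zw in (('bore_top',77),('notch',77),('jig_seat',56),('hook',56),('wait_seat',56),('pin',77)):
    for m in landmark_of('wrist',l)[:3]:
        if m['p']>.2:
            u,v=m['point']; print(l,round(m['p'],2),np.round(m['point'],1),world(f,u,v,zw=zw).round(1),dep(f,u,v))
for m in masks_of('wrist','pin')[:3]: print(m['p'],m['box'])
E
```

```text
pos [185.2 544.4 214. ] rot [179.99  -0.   161.22] shift tool [-477.4 -219.3   14. ]
turn [ 1.0000e-04 -1.0000e-04  1.1243e+00]
shift after turn [-404.   335.9   14. ]
297.3186396354542 253.97898157930942 192.54586082963735 [-574.17085701  -28.8273969   391.75212027] [-2.37709655 -1.70237271 -0.21882811]
```

View pics/w1.png

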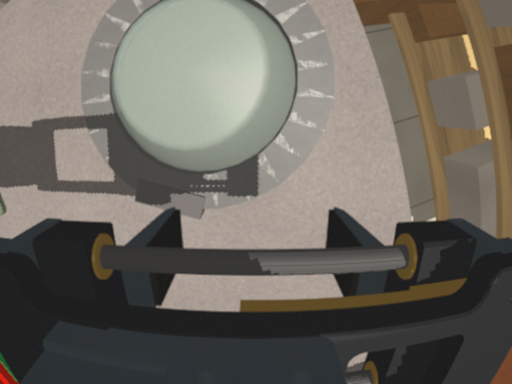

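The moves were refused because every key must be given, so this wrist picture only shows the view at the start: the fingers at (165,260) and (345,260).

Emit:
move_arm(plan=[{"x":0,"y":0,"z":0,"rx":0,"ry":0,"rz":0.1405},{"x":0,"y":0,"z":0,"rx":0,"ry":0,"rz":0.1405},{"x":0,"y":0,"z":0,"rx":0,"ry":0,"rz":0.1405},{"x":0,"y":0,"z":0,"rx":0,"ry":0,"rz":0.1405},{"x":0,"y":0,"z":0,"rx":0,"ry":0,"rz":0.1405},{"x":0,"y":0,"z":0,"rx":0,"ry":0,"rz":0.1405},{"x":0,"y":0,"z":0,"rx":0,"ry":0,"rz":0.1405},{"x":0,"y":0,"z":0,"rx":0,"ry":0,"rz":0.1405}])

```text
time_s: 3.4
ee_pos: [185.1, 544.4, 214.0]
ee_rot: [180.0, -0.0, 96.5]
force: [-0.6, 0.6, -0.0]
gripper_width: 91.3
gripper_force: 0.0
```

Emit:
move_arm(plan=[{"x":-20,"y":17,"z":0,"rx":0,"ry":0,"rz":0},{"x":-34,"y":28,"z":0,"rx":0,"ry":0,"rz":0},{"x":-34,"y":28,"z":0,"rx":0,"ry":0,"rz":0},{"x":-34,"y":28,"z":0,"rx":0,"ry":0,"rz":0},{"x":-34,"y":28,"z":0,"rx":0,"ry":0,"rz":0},{"x":-34,"y":28,"z":0,"rx":0,"ry":0,"rz":0},{"x":-34,"y":28,"z":0,"rx":0,"ry":0,"rz":0},{"x":-34,"y":28,"z":0,"rx":0,"ry":0,"rz":0},{"x":-34,"y":28,"z":0,"rx":0,"ry":0,"rz":0},{"x":-34,"y":28,"z":0,"rx":0,"ry":0,"rz":0}])

```text
time_s: 4.4
ee_pos: [492.1, 251.2, 214.2]
ee_rot: [180.0, -0.0, 96.8]
force: [0.1, 0.9, -0.0]
gripper_width: 91.2
gripper_force: 0.0
```

Emit:
move_arm(plan=[{"x":-34,"y":28,"z":7,"rx":0,"ry":0,"rz":0},{"x":-24,"y":20,"z":7,"rx":0,"ry":0,"rz":0},{"x":-15,"y":14,"z":0,"rx":0,"ry":0,"rz":0},{"x":-5,"y":5,"z":0,"rx":0,"ry":0,"rz":0},{"x":0,"y":0,"z":0,"rx":0,"ry":0,"rz":0},{"x":0,"y":0,"z":0,"rx":0,"ry":0,"rz":0}])

```text
time_s: 5.0
ee_pos: [566.0, 184.2, 200.3]
ee_rot: [-180.0, -0.0, 96.9]
force: [-0.0, 0.5, -0.5]
gripper_width: 91.1
gripper_force: 0.0
```

```bash
python3 - <<'E'
from h import *
go(566.5,183,200,96.8)
f=grab_frame('wrist'); save(f,'pics/w2.png'); print(f['fx'],f['cx'],f['cy'],f['tvec'],f['rvec'])
f['fish']=1
for l,zw in (('bore_top',77),('notch',77),('jig_seat',56),('hook',56),('wait_seat',56),('pin',77)):
    for m in landmark_of('wrist',l)[:3]:
        if m['p']>.2:
            u,v=m['point']; print(l,round(m['p'],2),np.round(m['point'],1),world(f,u,v,zw=zw).round(1),dep(f,u,v))
for m in masks_of('wrist','pin')[:3]: print(m['p'],m['box'])
E
```

```text
pos [566.  184.2 200.3] rot [-1.800e+02 -4.000e-02  9.688e+01] shift tool [-1.2  0.3  0.3]
turn [-0.0001 -0.0008  0.0013]
shift after turn [-1.2  0.3  0.3]
297.3186396354542 253.97898157930942 192.54586082963735 [-583.48547515   85.47042428  407.20088044] [-2.87950331 -0.1727903  -0.02214749]
bore_top 0.88 [254.7 187.8] [566.5 182.7  77. ] 268.74426
bore_top 0.68 [381.2 244.3] [720.7 133.6  77. ] 124.03237
bore_top 0.32 [253.    8.7] [542.8 365.2  77. ] 267.71484
notch 0.62 [165.3 106.5] [466.9 256.   77. ] 287.9059
notch 0.6 [296.8 212.3] [613.7 161.7  77. ] 371.86203
hook 0.67 [253.4   7.5] [542.  374.5  56. ] 267.4588
pin 0.72 [249.4 187.3] [561.  182.6  77. ] 269.3841
pin 0.63 [319.3 296.9] [660.2  57.8  77. ] 344.1336
pin 0.21 [ 99.7 101.7] [390.  257.9  77. ] 351.0215
0.76 [259.3, 286.0, 27.8, 24.6]
0.66 [253.5, 189.9, 24.7, 28.4]
0.57 [323.4, 287.2, 29.1, 30.9]
```

View pics/w2.png

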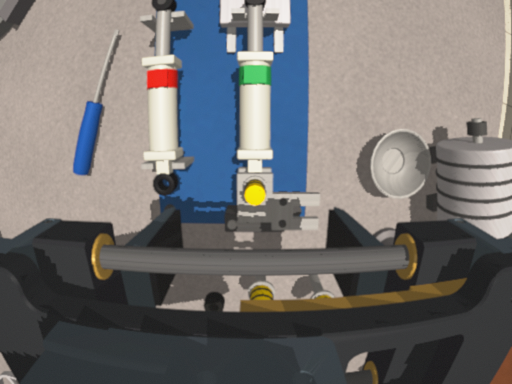

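The wrist picture shows the pin head at (255,193), the notch tongue opening right at (315,212), the green-tagged damper at column 255 and the red one at column 163. Now I refine the numbers from it.

```bash
cat > m.py <<'E'
from h import *
f=grab_frame('wrist'); f['fish']=1; I=f['img'].astype(int); r,g,b=I[...,0],I[...,1],I[...,2]
yel=((r>170)&(g>150)&(b<90)).astype(np.uint8); yel[:150]=0; yel[225:]=0
v,u=np.nonzero(yel); print('yellow',len(u),u.min(),u.max(),v.min(),v.max())
p=cv2.minEnclosingCircle(np.stack([u,v],1).astype(np.float32)); print(p, world(f,*p[0],zw=108).round(1))
print('pix per face top z110', [world(f,a,193,zw=110).round(1) for a in (u.min()-.5,u.max()+.5)], [world(f,255,a,zw=110).round(1) for a in (v.min()-.5,v.max()+.5)])
ax=[]
for c0 in (255,163):
    pts=[]
    for row in list(range(90,146,5)):
        w=(I[row].min(1)>125); x=c0
        a=x
        while w[a]: a-=1
        e=x
        while w[e]: e+=1
        L=world(f,a+.5,row,zw=56); Rr=world(f,e-.5,row,zw=56); pts.append((L+Rr)/2)
    pts=np.array(pts); k=np.polyfit(pts[:,1],pts[:,0],1); print('axis angle',np.degrees(np.arctan(k[0])), 'x at y=183',np.polyval(k,183),'y range',pts[[0,-1]].round(1), 'w',np.linalg.norm(L-Rr))
E
python3 m.py
```

```text
yellow 341 244 264 184 204
((254.0180206298828, 193.40541076660156), 10.643486976623535) [566.  184.2 108. ]
pix per face top z110 [array([556.3, 184. , 110. ]), array([575.3, 186.3, 110. ])] [array([565.7, 194.1, 110. ]), array([568.1, 174.4, 110. ])]
axis angle -6.853161726889213 x at y=183 566.643231042045 y range [[554.8 281.6  56. ]
 [561.8 223.4  56. ]] w 31.898282969548426
axis angle -1.0207256695771605 x at y=183 428.624431796736 y range [[426.7 272.5  56. ]
 [426.8 210.5  56. ]] w 101.68891390619795
```

Emit:
move_arm(plan=[{"x":0,"y":0,"z":25,"rx":0,"ry":0,"rz":0},{"x":0,"y":0,"z":35,"rx":0,"ry":0,"rz":0},{"x":0,"y":0,"z":30,"rx":0,"ry":0,"rz":0},{"x":0,"y":0,"z":15,"rx":0,"ry":0,"rz":0},{"x":0,"y":0,"z":8,"rx":0,"ry":0,"rz":0},{"x":0,"y":0,"z":3,"rx":0,"ry":0,"rz":0},{"x":0,"y":0,"z":0,"rx":0,"ry":0,"rz":0}])

```text
time_s: 6.15
ee_pos: [567.1, 183.3, 84.4]
ee_rot: [180.0, -0.0, 96.8]
force: [0.6, -0.4, 0.9]
gripper_width: 91.2
gripper_force: 0.0
```

Emit:
move_arm(plan=[{"x":0,"y":0,"z":0,"rx":0,"ry":0,"rz":0},{"x":0,"y":0,"z":0,"rx":0,"ry":0,"rz":0},{"x":0,"y":0,"z":0,"rx":0,"ry":0,"rz":0},{"x":0,"y":0,"z":0,"rx":0,"ry":0,"rz":0},{"x":0,"y":0,"z":0,"rx":0,"ry":0,"rz":0},{"x":0,"y":0,"z":0,"rx":0,"ry":0,"rz":0},{"x":0,"y":0,"z":0,"rx":0,"ry":0,"rz":0},{"x":0,"y":0,"z":0,"rx":0,"ry":0,"rz":0},{"x":0,"y":0,"z":0,"rx":0,"ry":0,"rz":0},{"x":0,"y":0,"z":0,"rx":0,"ry":0,"rz":0}], grip=0.1, squeeze=15)

```text
time_s: 7.15
ee_pos: [566.7, 183.2, 83.9]
ee_rot: [-180.0, -0.0, 96.8]
force: [0.2, -0.7, 0.4]
gripper_width: 19.6
gripper_force: 15.0
```

Emit:
move_arm(plan=[{"x":0,"y":0,"z":-3,"rx":0,"ry":0,"rz":0},{"x":0,"y":0,"z":-6,"rx":0,"ry":0,"rz":0},{"x":0,"y":0,"z":-9,"rx":0,"ry":0,"rz":0},{"x":0,"y":0,"z":-10,"rx":0,"ry":0,"rz":0},{"x":0,"y":0,"z":-10,"rx":0,"ry":0,"rz":0},{"x":0,"y":0,"z":-9,"rx":0,"ry":0,"rz":0},{"x":0,"y":0,"z":-7,"rx":0,"ry":0,"rz":0},{"x":0,"y":0,"z":0,"rx":0,"ry":0,"rz":0},{"x":0,"y":0,"z":0,"rx":0,"ry":0,"rz":0},{"x":0,"y":0,"z":0,"rx":0,"ry":0,"rz":0}])

```text
time_s: 8.15
ee_pos: [566.3, 183.0, 137.4]
ee_rot: [-179.9, 0.0, 96.8]
force: [0.3, -0.3, 0.2]
gripper_width: 19.7
gripper_force: 15.0
```

```bash
python3 - <<'E'
from h import *
s=state(); print(s['ee_pos'],s['gripper_width'],s['gripper_force'])
f=grab_frame('side'); P=cloud(f)
for l in ('pin','pin_tip','damper_green','bore_top','notch'):
    for m in landmark_of('side',l)[:4]:
        u,v=m['point']; print(l,round(m['p'],2),np.round(m['point']),world(f,u,v,dep(f,u,v)).round())
cv2.imwrite('pics/s3.png',cv2.resize(f['img'][90:230,160:340],None,fx=4,fy=4)[:,:,::-1])
E
```

```text
[566.33663249 183.02687843 137.41760754] 19.72907199477106 14.999917298555374
pin 0.87 [297. 184.] [666.  30.  90.]
pin 0.81 [261. 189.] [581.  42.  86.]
pin 0.58 [238. 134.] [563. 175. 154.]
pin_tip 0.77 [297. 204.] [674.  40.   3.]
pin_tip 0.63 [240. 152.] [567. 190.  79.]
pin_tip 0.63 [263. 208.] [586.  48.  10.]
pin_tip 0.15 [243. 173.] [560. 139.  54.]
damper_green 0.7 [231. 141.] [557. 251.  72.]
bore_top 0.93 [240. 155.] [566. 186.  74.]
notch 0.69 [260. 157.] [613. 165.  73.]
```

View pics/s3.png

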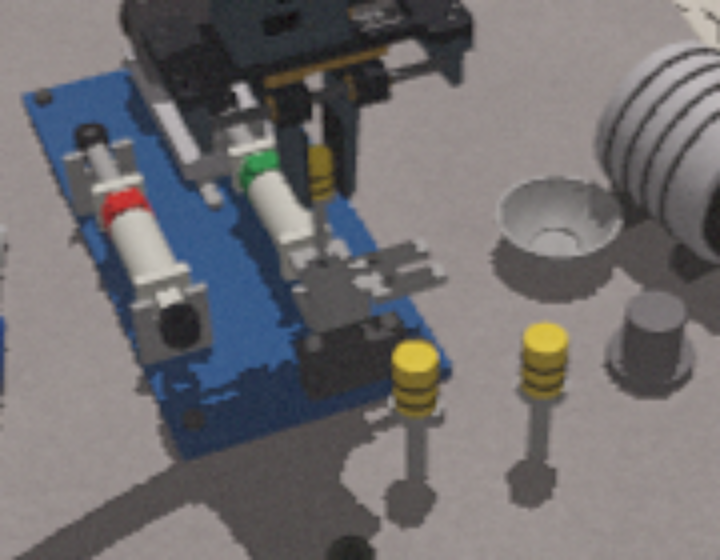

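The pin is in the fingers at (320,180) with its tip clear above the bore, and the damper has not moved. Next I carry the pin out beside the tongue and lower it.

Emit:
move_arm(plan=[{"x":-2,"y":6,"z":0,"rx":0,"ry":0,"rz":0},{"x":-5,"y":15,"z":0,"rx":0,"ry":0,"rz":0},{"x":-6,"y":18,"z":0,"rx":0,"ry":0,"rz":0},{"x":-6,"y":18,"z":0,"rx":0,"ry":0,"rz":0},{"x":-5,"y":16,"z":0,"rx":0,"ry":0,"rz":0},{"x":-3,"y":8,"z":0,"rx":0,"ry":0,"rz":0},{"x":0,"y":4,"z":0,"rx":0,"ry":0,"rz":0},{"x":0,"y":0,"z":0,"rx":0,"ry":0,"rz":0},{"x":0,"y":0,"z":0,"rx":0,"ry":0,"rz":0}])

```text
time_s: 9.35
ee_pos: [653.7, 166.6, 137.9]
ee_rot: [-180.0, -0.0, 96.8]
force: [-0.1, 0.4, -0.2]
gripper_width: 19.7
gripper_force: 15.0
```

Emit:
move_arm(plan=[{"x":0,"y":0,"z":6,"rx":0,"ry":0,"rz":0},{"x":0,"y":0,"z":12,"rx":0,"ry":0,"rz":0},{"x":0,"y":0,"z":15,"rx":0,"ry":0,"rz":0},{"x":0,"y":0,"z":12,"rx":0,"ry":0,"rz":0},{"x":0,"y":0,"z":6,"rx":0,"ry":0,"rz":0},{"x":0,"y":0,"z":0,"rx":0,"ry":0,"rz":0},{"x":0,"y":0,"z":0,"rx":0,"ry":0,"rz":0}])

```text
time_s: 10.05
ee_pos: [654.6, 166.5, 87.1]
ee_rot: [180.0, -0.0, 96.8]
force: [0.0, 0.2, -0.5]
gripper_width: 19.7
gripper_force: 15.0
```

```bash
python3 - <<'E'
from h import *
bx,by=566.6,183.2; a=np.radians(6.83); ux=np.array([np.sin(a),-np.cos(a)]); uy=np.array([np.cos(a),np.sin(a)])
for j in ((27,85),(27,45)):
    t=np.array([bx,by])+j[0]*ux+j[1]*uy; go(*t,85.5,96.83)
f=grab_frame('wrist'); cv2.imwrite('pics/w4.png',cv2.resize(f['img'][130:270,150:350],None,fx=4,fy=4)[:,:,::-1])
E
```

```text
pos [654.6 166.5  87.1] rot [ 1.7997e+02 -1.0000e-02  9.6820e+01] shift tool [ 0.1 -0.3  1.6]
turn [ 0.0005 -0.0001 -0.0003]
shift after turn [ 0.1 -0.3  1.6]
pos [654.6 166.5  87.1] rot [ 1.7997e+02 -1.0000e-02  9.6820e+01] shift tool [  0.1 -40.3   1.6]
turn [ 0.0005 -0.0001 -0.0003]
shift after turn [  0.1 -40.3   1.6]
```

View pics/w4.png

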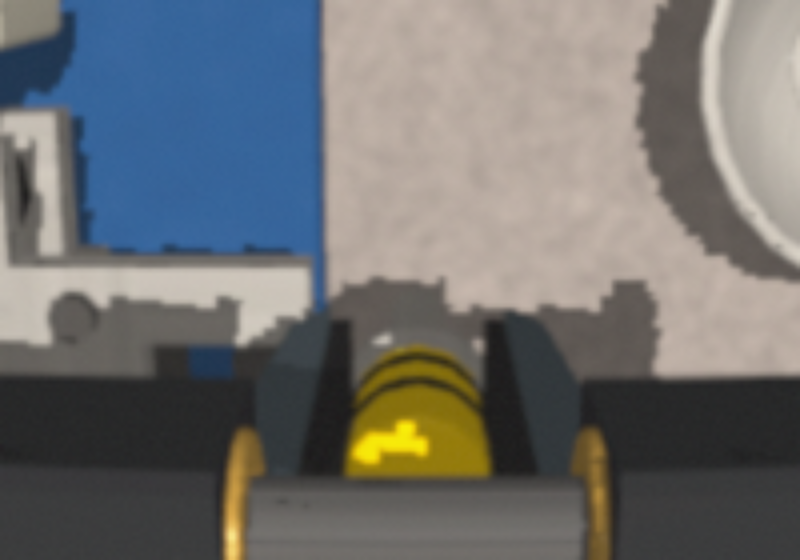

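The wrist crop shows the pin in the fingers at (420,420) and the notch opening at (200,360), in line with it. I now slide it in along jig -y.

Emit:
move_arm(plan=[{"x":0,"y":-3,"z":1,"rx":0,"ry":0,"rz":0},{"x":0,"y":-5,"z":0,"rx":0,"ry":0,"rz":0},{"x":0,"y":-5,"z":0,"rx":0,"ry":0,"rz":0},{"x":0,"y":-5,"z":0,"rx":0,"ry":0,"rz":0},{"x":0,"y":-3,"z":0,"rx":0,"ry":0,"rz":0},{"x":0,"y":0,"z":0,"rx":0,"ry":0,"rz":0}])

```text
time_s: 10.7
ee_pos: [633.0, 163.9, 86.1]
ee_rot: [-180.0, -0.0, 96.8]
force: [-0.5, -0.8, 0.0]
gripper_width: 19.3
gripper_force: 15.0
```

Emit:
move_arm(plan=[{"x":0,"y":-4,"z":0,"rx":0,"ry":0,"rz":0},{"x":0,"y":-4,"z":0,"rx":0,"ry":0,"rz":0},{"x":0,"y":-4,"z":0,"rx":0,"ry":0,"rz":0},{"x":0,"y":-4,"z":0,"rx":0,"ry":0,"rz":0},{"x":0,"y":-2.5,"z":0,"rx":0,"ry":0,"rz":0},{"x":0,"y":0,"z":0,"rx":0,"ry":0,"rz":0},{"x":0,"y":0,"z":0,"rx":0,"ry":0,"rz":0}])

```text
time_s: 11.4
ee_pos: [615.2, 161.8, 86.1]
ee_rot: [180.0, -0.0, 96.8]
force: [-0.1, -0.6, -0.7]
gripper_width: 19.7
gripper_force: 15.0
```

```bash
python3 - <<'E'
from h import *
bx,by=566.6,183.2; a=np.radians(6.83); ux=np.array([np.sin(a),-np.cos(a)]); uy=np.array([np.cos(a),np.sin(a)])
t=np.array([bx,by])+27*ux+45*uy; go(*t,83.9,96.83); print(state()['force'])
E
```

```text
pos [615.2 161.8  86.1] rot [ 1.7998e+02 -1.0000e-02  9.6820e+01] shift tool [ 0.  -0.7  2.2]
turn [ 0.0003 -0.0001 -0.0002]
shift after turn [ 0.  -0.7  2.2]
[-0.13775645 -0.60193371 -0.7264432 ]
```

Emit:
move_arm(plan=[{"x":0,"y":-0.5,"z":1,"rx":0,"ry":0,"rz":0},{"x":0,"y":0,"z":1,"rx":0,"ry":0,"rz":0},{"x":0,"y":0,"z":0,"rx":0,"ry":0,"rz":0},{"x":0,"y":0,"z":0,"rx":0,"ry":0,"rz":0}])

```text
time_s: 11.8
ee_pos: [614.7, 161.7, 83.9]
ee_rot: [180.0, -0.0, 96.8]
force: [-0.2, 0.1, -0.1]
gripper_width: 19.5
gripper_force: 15.0
```

Emit:
move_arm(plan=[{"x":0,"y":0,"z":0,"rx":0,"ry":0,"rz":0},{"x":0,"y":0,"z":0,"rx":0,"ry":0,"rz":0},{"x":0,"y":0,"z":0,"rx":0,"ry":0,"rz":0},{"x":0,"y":0,"z":0,"rx":0,"ry":0,"rz":0},{"x":0,"y":0,"z":0,"rx":0,"ry":0,"rz":0},{"x":0,"y":0,"z":0,"rx":0,"ry":0,"rz":0},{"x":0,"y":0,"z":0,"rx":0,"ry":0,"rz":0}], grip=0.6)

```text
time_s: 12.5
ee_pos: [614.6, 161.7, 84.0]
ee_rot: [180.0, -0.0, 96.8]
force: [0.2, -0.2, 0.1]
gripper_width: 54.7
gripper_force: 0.0
```

Emit:
move_arm(plan=[{"x":0,"y":0,"z":-8,"rx":0,"ry":0,"rz":0},{"x":0,"y":0,"z":-22,"rx":0,"ry":0,"rz":0},{"x":0,"y":0,"z":-30,"rx":0,"ry":0,"rz":0},{"x":0,"y":0,"z":-30,"rx":0,"ry":0,"rz":0},{"x":0,"y":0,"z":-20,"rx":0,"ry":0,"rz":0},{"x":0,"y":0,"z":0,"rx":0,"ry":0,"rz":0},{"x":0,"y":0,"z":0,"rx":0,"ry":0,"rz":0}])

```text
time_s: 13.2
ee_pos: [614.4, 161.6, 193.9]
ee_rot: [180.0, -0.0, 96.8]
force: [0.3, -0.4, -0.0]
gripper_width: 54.7
gripper_force: 0.0
```

```bash
cat > m2.py <<'E'
from h import *
bx,by=566.6,183.2; a=np.radians(6.83); ux=np.array([np.sin(a),-np.cos(a)]); uy=np.array([np.cos(a),np.sin(a)])
n=np.array([bx,by])+27*ux+45*uy
f=grab_frame('wrist'); f['fish']=1; I=f['img'].astype(int); r,g,b=I[...,0],I[...,1],I[...,2]
y=((r>120)&(g>100)&(b<90)).astype(np.uint8); k,l,s,c=cv2.connectedComponentsWithStats(y)
for i in range(1,k):
    if s[i,4]>60:
        uu=s[i,0]+s[i,2]/2-.5; vv=s[i,1]+s[i,3]/2-.5
        w=world(f,uu,vv,zw=108); d=w[:2]-n; print(s[i],w.round(1),'jig off notch',(d@ux).round(1),(d@uy).round(1),'depth',dep(f,uu,vv))
T=np.array([bx,by])-83*ux; print('seat',T); go(*T,130,96.83)
E
python3 m2.py; python3 - <<'E'
from h import *
f=grab_frame('wrist'); cv2.imwrite('pics/w5.png',cv2.resize(f['img'][100:260,150:350],None,fx=3,fy=3)[:,:,::-1])
E
```

```text
[243 180  23  27 432] [613.6 164.4 108. ] jig off notch -2.7 -0.5 depth 263.47668
[146 237  11  47 214] [518.2  82.1 108. ] jig off notch 67.7 -105.1 depth 81.28667
[356 256   7  23  66] [730.3  98.9 108. ] jig off notch 76.2 107.5 depth 79.821785
[202 278  57  33 758] [601.8  54.4 108. ] jig off notch 105.1 -25.3 depth 293.7815
[279 284  22   9  85] [661.6  68.8 108. ] jig off notch 97.9 35.7 depth 312.20462
[372 287  52  12 306] [788.4  68.1 108. ] jig off notch 113.7 161.5 depth 76.20038
[260 290  51  20 459] [659.4  53.9 108. ] jig off notch 112.4 31.8 depth 295.9453
[331 293  38  12 194] [730.2  59.3 108. ] jig off notch 115.5 102.7 depth 75.29061
seat [556.72931899 265.61098019]
pos [613.9 161.5 192.9] rot [-1.7989e+02  1.0000e-02  9.6820e+01] shift tool [110.2 -44.3  62.9]
turn [-0.0019  0.0002 -0.0002]
shift after turn [110.2 -44.4  62.9]
```

View pics/w5.png

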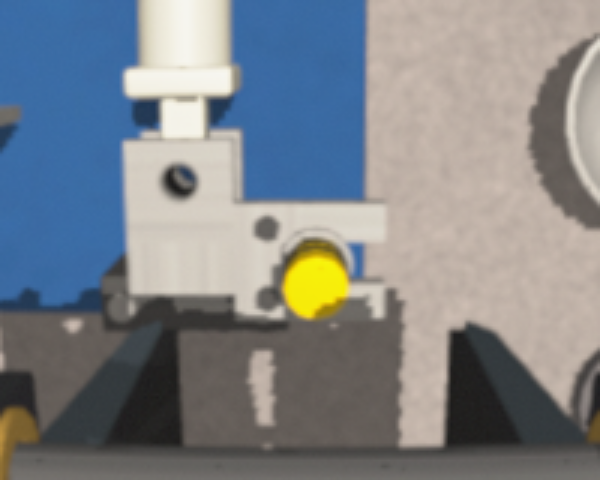

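The crop shows the pin upright in the notch at (318,280) and the empty bore at (180,180). The head depth agrees with a seated collar. Before pulling the damper back, I check the heights beside it for finger room.

```bash
python3 - <<'E'
from h import *
bx,by=566.6,183.2; a=np.radians(6.83); ux=np.array([np.sin(a),-np.cos(a)]); uy=np.array([np.cos(a),np.sin(a)])
for c in('top','side'):
    f=grab_frame(c); P=cloud(f); P=P[f['z_map']>0]; d=P[:,:2]-[bx,by]; X=d@ux; Y=d@uy
    print(c,'cols y -45..45 step10'); 
    for x in range(-195,-60,8):
        print(x,[int(np.percentile(q,85)) if len(q:=P[(abs(X-x)<4)&(abs(Y-y)<5),2]) else -1 for y in range(-45,46,10)])
E
```

```text
top cols y -45..45 step10
-195 [-1, -1, -1, -1, -1, -1, -1, -1, -1, -1]
-187 [-1, -1, -1, -1, -1, -1, -1, -1, -1, -1]
-179 [-1, -1, -1, -1, -1, -1, -1, -1, -1, -1]
-171 [-1, -1, -1, -1, -1, -1, -1, -1, -1, -1]
-163 [-1, -1, -1, -1, -1, -1, -1, -1, -1, -1]
-155 [-1, -1, -1, -1, -1, -1, -1, -1, -1, -1]
-147 [-1, -1, -1, -1, -1, -1, -1, -1, -1, -1]
-139 [-1, -1, -1, -1, -1, -1, -1, -1, 13, 13]
-131 [-1, -1, -1, -1, -1, -1, -1, 13, 13, 11]
-123 [-1, -1, -1, -1, -1, -1, 69, 12, 13, 13]
-115 [-1, -1, -1, -1, -1, 76, 70, 14, 13, 13]
-107 [-1, -1, -1, -1, -1, 74, 68, 13, 13, 14]
-99 [-1, -1, -1, -1, -1, 70, 68, 14, 12, 12]
-91 [-1, -1, -1, -1, -1, 73, 68, 14, 13, 13]
-83 [-1, -1, -1, -1, -1, 71, 69, 12, 13, 13]
-75 [-1, -1, -1, -1, -1, 71, 67, 12, 13, 11]
-67 [-1, -1, -1, -1, -1, 70, 70, -1, 14, 14]
side cols y -45..45 step10
-195 [30, 38, 36, 63, 66, 68, -1, 36, 37, 13]
-187 [32, 36, 61, 61, 64, 63, 62, 60, 35, 14]
-179 [31, 35, 42, 38, 63, 64, 61, 64, 25, 13]
-171 [14, 20, 17, 13, 64, 63, -1, -1, 14, 12]
-163 [13, 17, 18, 12, 64, 64, -1, -1, 16, 14]
-155 [12, 18, 18, 14, 65, 62, -1, -1, 16, 14]
-147 [12, 14, 13, 12, 35, -1, -1, -1, 13, 13]
-139 [12, 13, 26, 60, 75, 73, 75, -1, 14, 13]
-131 [14, 13, 39, 75, 74, 76, 75, -1, 14, 14]
-123 [14, 13, 13, 71, 74, 75, -1, -1, 13, 12]
-115 [13, 13, 13, 67, 74, 78, 63, -1, 14, 14]
-107 [13, 14, 14, 69, 76, 75, 67, -1, 14, 15]
-99 [13, 14, 13, 68, 73, 73, 66, -1, 12, 13]
-91 [12, 13, 13, 68, 73, 72, -1, -1, 14, 15]
-83 [13, 14, 13, 67, 72, 71, 66, -1, 13, 14]
-75 [14, 14, 12, 66, 73, 73, 65, -1, -1, 13]
-67 [13, 13, 14, 69, 73, 73, 66, -1, -1, 14]
```

Emit:
move_arm(plan=[{"x":12,"y":-5,"z":0,"rx":0,"ry":0,"rz":0},{"x":25,"y":-10,"z":0,"rx":0,"ry":0,"rz":0},{"x":30,"y":-11,"z":0,"rx":0,"ry":0,"rz":0},{"x":28,"y":-10,"z":0,"rx":0,"ry":0,"rz":0},{"x":16,"y":-6,"z":0,"rx":0,"ry":0,"rz":0},{"x":5,"y":-2,"z":0,"rx":0,"ry":0,"rz":0},{"x":0,"y":0,"z":0,"rx":0,"ry":0,"rz":0},{"x":0,"y":0,"z":0,"rx":0,"ry":0,"rz":0}])

```text
time_s: 14.2
ee_pos: [557.5, 270.9, 193.9]
ee_rot: [180.0, 0.0, 96.8]
force: [0.2, -0.3, -0.0]
gripper_width: 54.2
gripper_force: 0.0
```

```bash
python3 - <<'E'
from h import *
go(556,271.6,37.5,96.83)
f=grab_frame('wrist'); f['fish']=1; I=f['img'].astype(int)
pts=[]
for row in range(150,205,6):
    w=I[row].min(1)>125; w[:225]=0; w[290:]=0; i=np.nonzero(w)[0]
    if len(i)>15: print(row,i.min(),i.max(),((world(f,i.min()-.5,row,zw=56)+world(f,i.max()+.5,row,zw=56))/2).round(1))
E
```

```text
pos [557.5 270.9 193.9] rot [1.7999e+02 4.0000e-02 9.6790e+01] shift tool [  1.   -1.5 156.4]
turn [ 0.0001  0.0006 -0.0007]
shift after turn [  0.9  -1.4 156.4]
150 241 266 [552.4 305.9  56. ]
174 239 268 [555.4 280.5  56. ]
180 239 267 [555.7 274.   56. ]
186 239 267 [556.4 267.4  56. ]
192 239 267 [557.2 260.8  56. ]
198 239 267 [558.  254.2  56. ]
```

Emit:
move_arm(plan=[{"x":1,"y":-1.4,"z":15,"rx":0,"ry":0,"rz":0},{"x":0,"y":0,"z":30,"rx":0,"ry":0,"rz":0},{"x":0,"y":0,"z":35,"rx":0,"ry":0,"rz":0},{"x":0,"y":0,"z":30,"rx":0,"ry":0,"rz":0},{"x":0,"y":0,"z":20,"rx":0,"ry":0,"rz":0},{"x":0,"y":0,"z":15,"rx":0,"ry":0,"rz":0},{"x":0,"y":0,"z":8,"rx":0,"ry":0,"rz":0},{"x":0,"y":0,"z":3,"rx":0,"ry":0,"rz":0},{"x":0,"y":0,"z":0,"rx":0,"ry":0,"rz":0}])

```text
time_s: 15.15
ee_pos: [556.1, 272.1, 38.1]
ee_rot: [180.0, -0.0, 96.8]
force: [0.9, -0.6, -0.3]
gripper_width: 54.7
gripper_force: 0.0
```

Emit:
move_arm(plan=[{"x":0,"y":0,"z":0,"rx":0,"ry":0,"rz":0},{"x":0,"y":0,"z":0,"rx":0,"ry":0,"rz":0},{"x":0,"y":0,"z":0,"rx":0,"ry":0,"rz":0},{"x":0,"y":0,"z":0,"rx":0,"ry":0,"rz":0},{"x":0,"y":0,"z":0,"rx":0,"ry":0,"rz":0},{"x":0,"y":0,"z":0,"rx":0,"ry":0,"rz":0},{"x":0,"y":0,"z":0,"rx":0,"ry":0,"rz":0},{"x":0,"y":0,"z":0,"rx":0,"ry":0,"rz":0}], grip=0.2, squeeze=40)

```text
time_s: 15.95
ee_pos: [555.9, 272.7, 38.6]
ee_rot: [179.9, -0.0, 96.8]
force: [-0.9, -0.4, 5.6]
gripper_width: 31.4
gripper_force: 40.0
```

Emit:
move_arm(plan=[{"x":0,"y":0,"z":-1,"rx":0,"ry":0,"rz":0},{"x":0,"y":0,"z":0,"rx":0,"ry":0,"rz":0},{"x":0,"y":0,"z":0,"rx":0,"ry":0,"rz":0}])

```text
time_s: 16.25
ee_pos: [555.4, 272.4, 38.6]
ee_rot: [-180.0, 0.0, 96.8]
force: [-0.2, 0.9, -0.5]
gripper_width: 31.4
gripper_force: 40.0
```

Emit:
move_arm(plan=[{"x":3,"y":0,"z":0,"rx":0,"ry":0,"rz":0},{"x":5,"y":0,"z":0,"rx":0,"ry":0,"rz":0},{"x":7,"y":0,"z":0,"rx":0,"ry":0,"rz":0},{"x":7,"y":0,"z":0,"rx":0,"ry":0,"rz":0},{"x":7,"y":0,"z":0,"rx":0,"ry":0,"rz":0},{"x":5,"y":0,"z":0,"rx":0,"ry":0,"rz":0},{"x":2,"y":0,"z":0,"rx":0,"ry":0,"rz":0},{"x":0,"y":0,"z":0,"rx":0,"ry":0,"rz":0},{"x":0,"y":0,"z":0,"rx":0,"ry":0,"rz":0}])

```text
time_s: 17.15
ee_pos: [551.2, 308.1, 38.8]
ee_rot: [-180.0, 0.0, 96.8]
force: [0.0, 0.7, -2.7]
gripper_width: 31.5
gripper_force: 40.0
```

Emit:
move_arm(plan=[{"x":0,"y":0,"z":-3,"rx":0,"ry":0,"rz":0},{"x":0,"y":0,"z":-6,"rx":0,"ry":0,"rz":0},{"x":0,"y":0,"z":-12,"rx":0,"ry":0,"rz":0},{"x":0,"y":0,"z":-20,"rx":0,"ry":0,"rz":0},{"x":0,"y":0,"z":-25,"rx":0,"ry":0,"rz":0},{"x":0,"y":0,"z":-25,"rx":0,"ry":0,"rz":0},{"x":0,"y":0,"z":-25,"rx":0,"ry":0,"rz":0},{"x":0,"y":0,"z":-20,"rx":0,"ry":0,"rz":0},{"x":0,"y":0,"z":-10,"rx":0,"ry":0,"rz":0},{"x":0,"y":0,"z":0,"rx":0,"ry":0,"rz":0}])

```text
time_s: 18.15
ee_pos: [552.2, 308.6, 187.3]
ee_rot: [179.8, -0.1, 96.8]
force: [0.9, 0.5, -2.1]
gripper_width: 31.2
gripper_force: 40.0
```

```bash
python3 - <<'E'
from h import *
s=state(); print(s['ee_pos'],s['force'],s['torque'],s['gripper_width'])
f=grab_frame('side'); P=cloud(f); x,y,z=P[...,0],P[...,1],P[...,2]
cv2.imwrite('pics/s6.png',cv2.resize(f['img'][40:230,160:340],None,fx=3,fy=3)[:,:,::-1])
go(473,-163.5,185,1.0)
E
```

```text
[552.1760696  308.5735828  187.26491468] [ 0.85777722  0.46546085 -2.07231445] [-0.05830676  0.0651841  -0.00647703] 31.199878941261378
pos [551.4 308.2 185.6] rot [ 1.7994e+02 -3.0000e-02  9.6810e+01] shift tool [-4.590e+02 -1.338e+02  2.000e-01]
turn [ 4.0000e-04 -1.3000e-03  1.6723e+00]
shift after turn [-86.6 470.2   0.6]
```

View pics/s6.png

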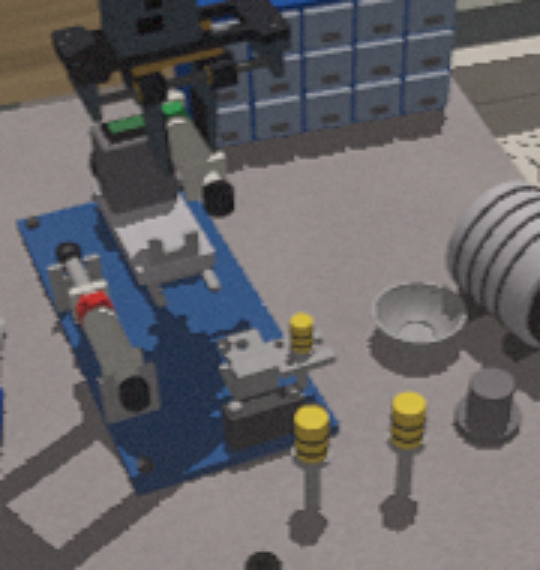

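The side crop shows the damper lifted with its eye at (220,195), the pin parked at (300,330), and the red damper still on its rest at (110,330). I now carry it to the green tray.

Emit:
move_arm(plan=[{"x":-15,"y":-5,"z":0,"rx":0,"ry":0,"rz":0},{"x":-28,"y":-8,"z":0,"rx":0,"ry":0,"rz":0},{"x":-36,"y":-11,"z":0,"rx":0,"ry":0,"rz":0},{"x":-38,"y":-12,"z":0,"rx":0,"ry":0,"rz":0},{"x":-38,"y":-12,"z":0,"rx":0,"ry":0,"rz":0},{"x":-38,"y":-12,"z":0,"rx":0,"ry":0,"rz":0},{"x":-38,"y":-12,"z":0,"rx":0,"ry":0,"rz":0},{"x":-38,"y":-12,"z":0,"rx":0,"ry":0,"rz":0},{"x":-38,"y":-12,"z":0,"rx":0,"ry":0,"rz":0},{"x":-38,"y":-12,"z":0,"rx":0,"ry":0,"rz":0}])

```text
time_s: 19.2
ee_pos: [482.8, -49.3, 183.7]
ee_rot: [-179.8, -0.0, 96.8]
force: [0.7, 0.3, -2.7]
gripper_width: 31.5
gripper_force: 40.0
```

Emit:
move_arm(plan=[{"x":-38,"y":-12,"z":0,"rx":0,"ry":0,"rz":0},{"x":-35,"y":-11,"z":0,"rx":0,"ry":0,"rz":0},{"x":-25,"y":-8,"z":0,"rx":0,"ry":0,"rz":0},{"x":-12,"y":-4,"z":0,"rx":0,"ry":0,"rz":0},{"x":0,"y":0,"z":0,"rx":0,"ry":0,"rz":0.05},{"x":0,"y":0,"z":0,"rx":0,"ry":0,"rz":0.1},{"x":0,"y":0,"z":0,"rx":0,"ry":0,"rz":0.13},{"x":0,"y":0,"z":0,"rx":0,"ry":0,"rz":0.13},{"x":0,"y":0,"z":0,"rx":0,"ry":0,"rz":0.13},{"x":0,"y":0,"z":0,"rx":0,"ry":0,"rz":0.13}])

```text
time_s: 20.2
ee_pos: [462.3, -160.0, 184.0]
ee_rot: [-179.9, 0.0, 58.1]
force: [0.0, 0.7, -1.9]
gripper_width: 31.3
gripper_force: 40.0
```

Emit:
move_arm(plan=[{"x":0,"y":0,"z":0,"rx":0,"ry":0,"rz":0.13},{"x":0,"y":0,"z":0,"rx":0,"ry":0,"rz":0.13},{"x":0,"y":0,"z":0,"rx":0,"ry":0,"rz":0.13},{"x":0,"y":0,"z":0,"rx":0,"ry":0,"rz":0.13},{"x":0,"y":0,"z":0,"rx":0,"ry":0,"rz":0.13},{"x":0,"y":0,"z":0,"rx":0,"ry":0,"rz":0.13},{"x":0,"y":0,"z":0,"rx":0,"ry":0,"rz":0.13},{"x":0,"y":0,"z":0,"rx":0,"ry":0,"rz":0.09},{"x":0,"y":0,"z":0,"rx":0,"ry":0,"rz":0},{"x":0,"y":0,"z":0,"rx":0,"ry":0,"rz":0}])

```text
time_s: 21.2
ee_pos: [462.8, -160.2, 184.4]
ee_rot: [-180.0, 0.1, 1.3]
force: [-1.0, 0.3, -2.9]
gripper_width: 31.4
gripper_force: 40.0
```

```bash
python3 - <<'E'
from h import *
s=state(); print(s['ee_pos'],s['force'],s['torque'],s['gripper_width'])
f=grab_frame('side'); P=cloud(f); I=f['img']
cv2.imwrite('pics/s7.png',cv2.resize(I[150:384,130:400],None,fx=2.5,fy=2.5)[:,:,::-1])
go(461,-163.5,5,1.0)
E
```

```text
[ 462.78555317 -160.19413121  184.38899488] [-1.00516901  0.25021048 -2.89902251] [0.01088057 0.18627855 0.02933565] 31.36878903469143
pos [ 462.9 -160.3  184.5] rot [-1.7997e+02  5.0000e-02  1.2400e+00] shift tool [ -1.8   3.3 179.5]
turn [-0.0005  0.0009  0.0042]
shift after turn [ -2.    3.2 179.5]
```

View pics/s7.png

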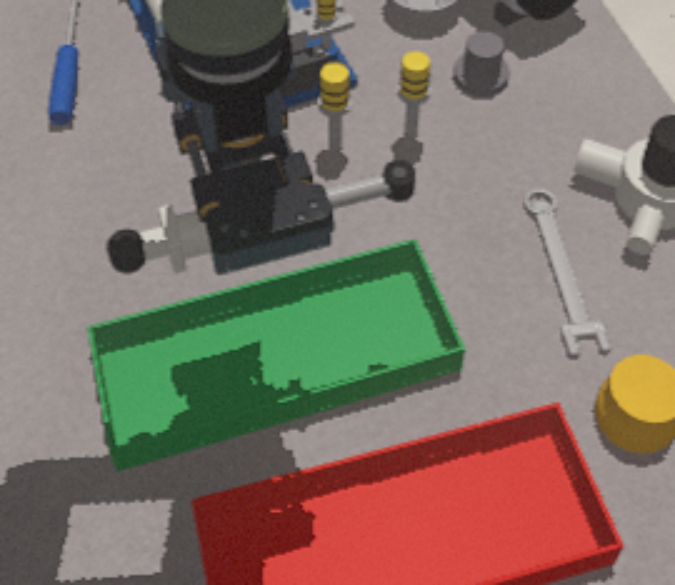

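The damper is held lengthwise over the green tray. It appears behind the tray only through perspective, with its eyes at (126,250) and (398,180). I check its tilt before lowering.

```bash
python3 - <<'E'
from h import *
f=grab_frame('side'); P=cloud(f); x,y,z=P[...,0],P[...,1],P[...,2]
m=(f['z_map']>0)&(z>170)&(z<232)&(abs(y+160)<40)
for x0 in range(360,600,12):
    q=P[m&(abs(x-x0)<6)]
    if len(q): print(x0,len(q),'z max',np.percentile(q[:,2],95).round(1),'min',np.percentile(q[:,2],5).round(1),'y',np.percentile(q[:,1],[5,95]).round(1))
print(state()['ee_pos'])
E
```

```text
360 39 z max 214.3 min 196.9 y [-172.5 -156.4]
372 119 z max 214.3 min 197.6 y [-175.9 -153.2]
384 93 z max 214.4 min 196.9 y [-173.4 -156.5]
396 91 z max 220.2 min 196.2 y [-173.5 -155.2]
408 170 z max 222.0 min 191.6 y [-180.2 -148.6]
420 125 z max 219.4 min 200.5 y [-177.5 -154.2]
432 33 z max 219.4 min 201.1 y [-177.4 -160.2]
516 3 z max 211.6 min 208.7 y [-162.9 -158. ]
528 57 z max 211.5 min 202.0 y [-167.  -154.7]
540 57 z max 211.6 min 202.7 y [-167.1 -155.8]
552 56 z max 211.8 min 201.4 y [-166.6 -154.7]
564 70 z max 214.1 min 198.5 y [-168.3 -154.1]
576 106 z max 214.2 min 194.7 y [-170.1 -149.1]
588 38 z max 213.8 min 196.8 y [-167.6 -149.7]
[ 463.0507766  -160.35619792  184.63117848]
```

Emit:
move_arm(plan=[{"x":-2,"y":3.2,"z":15,"rx":0,"ry":0,"rz":0},{"x":0,"y":0,"z":28,"rx":0,"ry":0,"rz":0},{"x":0,"y":0,"z":30,"rx":0,"ry":0,"rz":0},{"x":0,"y":0,"z":30,"rx":0,"ry":0,"rz":0},{"x":0,"y":0,"z":25,"rx":0,"ry":0,"rz":0},{"x":0,"y":0,"z":18,"rx":0,"ry":0,"rz":0},{"x":0,"y":0,"z":12,"rx":0,"ry":0,"rz":0},{"x":0,"y":0,"z":8,"rx":0,"ry":0,"rz":0},{"x":0,"y":0,"z":0,"rx":0,"ry":0,"rz":0},{"x":0,"y":0,"z":0,"rx":0,"ry":0,"rz":0}])

```text
time_s: 22.3
ee_pos: [461.9, -163.9, 19.3]
ee_rot: [180.0, -0.0, 1.2]
force: [-0.1, -0.1, -1.5]
gripper_width: 31.4
gripper_force: 40.0
```

Emit:
move_arm(plan=[{"x":0,"y":0,"z":6,"rx":0,"ry":0,"rz":0},{"x":0,"y":0,"z":4,"rx":0,"ry":0,"rz":0},{"x":0,"y":0,"z":2,"rx":0,"ry":0,"rz":0},{"x":0,"y":0,"z":1,"rx":0,"ry":0,"rz":0},{"x":0,"y":0,"z":0,"rx":0,"ry":0,"rz":0},{"x":0,"y":0,"z":0,"rx":0,"ry":0,"rz":0},{"x":0,"y":0,"z":0,"rx":0,"ry":0,"rz":0}])

```text
time_s: 23.0
ee_pos: [461.6, -163.8, 6.0]
ee_rot: [180.0, -0.0, 1.1]
force: [-0.1, 0.5, -2.9]
gripper_width: 31.1
gripper_force: 40.0
```

Emit:
move_arm(plan=[{"x":0,"y":0,"z":1,"rx":0,"ry":0,"rz":0},{"x":0,"y":0,"z":0,"rx":0,"ry":0,"rz":0},{"x":0,"y":0,"z":0,"rx":0,"ry":0,"rz":0}])

```text
time_s: 23.3
ee_pos: [461.5, -163.8, 4.9]
ee_rot: [-180.0, -0.0, 1.1]
force: [0.2, -0.5, -3.1]
gripper_width: 31.1
gripper_force: 40.0
```

Emit:
move_arm(plan=[{"x":0,"y":0,"z":0,"rx":0,"ry":0,"rz":0},{"x":0,"y":0,"z":0,"rx":0,"ry":0,"rz":0},{"x":0,"y":0,"z":0,"rx":0,"ry":0,"rz":0},{"x":0,"y":0,"z":0,"rx":0,"ry":0,"rz":0},{"x":0,"y":0,"z":0,"rx":0,"ry":0,"rz":0},{"x":0,"y":0,"z":0,"rx":0,"ry":0,"rz":0}], grip=0.55)

```text
time_s: 23.9
ee_pos: [461.5, -163.8, 5.0]
ee_rot: [-180.0, -0.0, 1.1]
force: [0.2, 0.1, 0.7]
gripper_width: 50.1
gripper_force: 0.0
```

Emit:
move_arm(plan=[{"x":0,"y":0,"z":-10,"rx":0,"ry":0,"rz":0},{"x":0,"y":0,"z":-25,"rx":0,"ry":0,"rz":0},{"x":0,"y":0,"z":-35,"rx":0,"ry":0,"rz":0},{"x":0,"y":0,"z":-35,"rx":0,"ry":0,"rz":0},{"x":0,"y":0,"z":-35,"rx":0,"ry":0,"rz":0},{"x":0,"y":0,"z":-30,"rx":0,"ry":0,"rz":0},{"x":0,"y":0,"z":-20,"rx":0,"ry":0,"rz":0},{"x":0,"y":0,"z":0,"rx":0,"ry":0,"rz":0},{"x":0,"y":0,"z":0,"rx":0,"ry":0,"rz":0}])

```text
time_s: 24.8
ee_pos: [461.1, -163.7, 195.0]
ee_rot: [180.0, -0.0, 1.1]
force: [0.5, 0.4, -0.3]
gripper_width: 50.0
gripper_force: 0.0
```

```bash
python3 - <<'E'
from h import *
f=grab_frame('side'); P=cloud(f); I=f['img']; x,y,z=P[...,0],P[...,1],P[...,2]
m=(f['z_map']>0)&(z>8)&(z<60)&(abs(y+163)<45)
for x0 in range(350,600,25):
    q=P[m&(abs(x-x0)<8)]
    if len(q)>5: print(x0,len(q),np.percentile(q[:,2],95).round(1),np.median(q[:,1]).round(1))
t=grab_frame('top')['img']
cv2.imwrite('pics/end.png',np.hstack([cv2.resize(I[90:384,110:400],(440,440)),cv2.resize(t[110:300,50:400],(360,440))])[:,:,::-1])
E
```

```text
350 8 9.2 -189.8
375 107 35.1 -171.3
400 134 42.4 -171.2
425 124 40.1 -173.1
450 122 40.0 -172.2
475 127 42.3 -171.6
500 152 42.3 -172.1
525 62 32.8 -166.9
550 63 32.2 -166.4
575 102 34.8 -167.4
```

View pics/end.png

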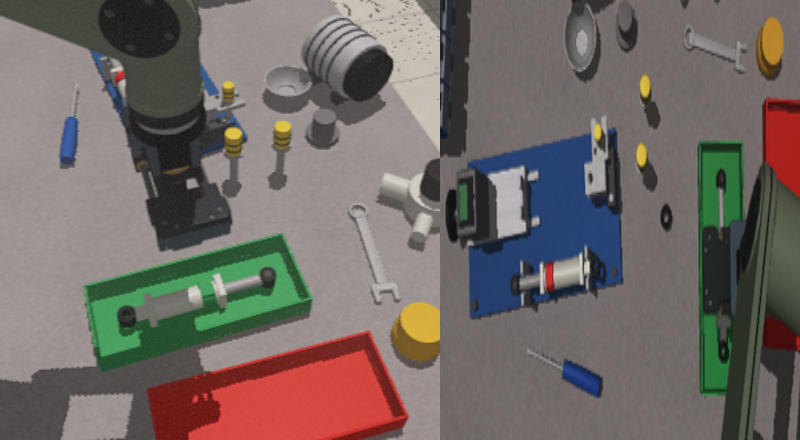

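The damper lies flat in the green tray at (195,295), with a level top (eyes at about 35 mm). The pin hangs in the notch at (228,92) left and (598,132) right, the red damper is on its rest, and the arm is clear.

```bash
python3 -c "
from workcell import *
print(job_done())"
```

```text
the job is handed in; nothing more can be done
None
```

The pin hangs in the notch, the green damper lies flat in the green tray, the red damper is still on its rest, and the job was handed in at about 25 s; no verdict came back.

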